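# Trip-test the residual-current box on a gear-closet shelf

## Robot

A 6-joint arm with a two-finger parallel gripper is mounted at the origin on the work surface. World frame = base frame: x ahead of the robot, y to its left, z up, the work surface at z = 0. Lengths are in m, angles in rad, forces in N, time in s.
With the tool pointing down it reaches from about 0.25 to 0.775 m from the base axis. Payload 4 kg.
Tool frame: the origin (TCP) lies midway between the tips of the shut fingers; the grasp point (between the pads) lies 19 mm behind it; z points along the fingers, y is the line along which they close (so a half turn about z gives the same grasp; the last joint's range is limited). The gripper opens to 94 mm and grips with 3 to 60 N. Pads are 16 mm wide; open, the fingers measure 119 mm over their backs; the gripper's body (75 mm by 177 mm) begins 78 mm behind the grasp point.
Start: joints at [-1.208, 0.087, 1.371, -0, 1.684, -0.103], TCP at [0.247, -0.491, 0.206] pointing down, gripper open.
Joint ranges: [-3.1, 3.1], [-0.76, 2.03], [0.27, 2.55], [-1.08, 4.22], [0.17, 2.65], [-2.57, 2.57]. Speed limits (rad/s): [2.79, 2.79, 3.14, 3.14, 3.14, 3.14].

## Interface

Orientations are given as [roll, pitch, yaw] about the fixed x, y, z axes, in that order (R = Rz(yaw) Ry(pitch) Rx(roll)).
In Python, from bench import robot gives the robot as it stands. The module is installed in compiled form; this text tells all that it offers.
- The arm moves only by the tool arm_command, never from a script. Its argument "targets" is a list of rows, each a list of 4 numbers: the shift along the world's x, y, z as a fraction of full scale, then the turn about the world's z as a fraction of full scale. A call has 1 to 8 rows; each row is the pose to reach, as a shift and turn from the pose commanded when the call began; what a row does not reach only later rows make up. Full scale, the value 1, is 0.5 m for a shift and 120 degrees for a turn. A row lasts 1/12 s, in which the tool goes at most 41.7 mm and 7.16 degrees, less where a joint would pass 70% of its speed; a pose out of reach is approached as far as the arm can. A call with a number of a shift or a turn outside -1 to 1 is refused whole. A call with a gripper value outside its range is refused whole. "claw" is the closure, from 0 (fully open) to 1 (shut), set as the call begins (left out, the last holds). The fingers move at their own pace and stop on an object; the grip force is fixed at half the most. Time passes only in rows, so rows that repeat a pose let the fingers close. It gives the time, the measured TCP pose, the force, the opening and the grip force at its end, in the units of the state.
- robot.get_obs(): the state, without advancing time (a new reading comes with each control period).
- robot.snapshot(name): name is "scene" or "top" or "wrist"; returns the picture (480x640x3 uint8, red, green, blue); there is no depth.
- robot.camera_info(name): a dict with "vfov" (degrees; the focal length in pixels is half the picture's height over the tangent of half this angle, whatever the lens; pixels are square), "cx", "cy" (the principal point, pixels), "k1" (the pictures are not rectified: a ray, as slopes to the right and down, at radius r is drawn at 1 + k1 r^2 times it, then the intrinsics apply), "extrinsics" (4x4, takes a point from camera to world coordinates); the wrist camera has in their place "T_tool_cam" (4x4, takes a point from camera to tool coordinates, whose origin is the TCP and whose axes are the flange's). Camera axes: x right, y up, looking along -z (the intrinsics and any distortion apply to the point x, -y, -z); pixel columns grow to the right and rows downward; lengths in m; the calibration is good to about 2 mm. A picture is of the moment at which its call begins: read the wrist's pose just before it. camera_info takes no time and is no camera call.
- robot.close_job(): hands the job in; it is judged then, once.
The state is a dict: "time": time; "joint_positions": joint angles; "qvel": joint speeds; "joint_torque": joint torques, N m; "tool_pos": TCP position; "ee_rot": TCP orientation; "wrist_force": force on the tool from outside, world axes, zero at the start; "wrist_torque": the same for the moment, N m; "width": finger opening in m; "finger_force": force on a finger pad.
Only numpy, scipy, OpenCV 4.12 (cv2) and the standard library are available. Lean on these libraries where they do the work, as an engineer would, in place of code of your own. Each camera call takes 0.05 s, during which the arm holds its last target. There are 200 camera calls.

## Task

Give the residual-current box on the shelf its monthly test: press its round test button until its lever drops all the way down, let the button come back out, then lift that lever fully back up until it latches and stays up by itself. Leave the lever of the plain switch box next to it and all the other gear where they are.

Things in the scene. Friction and masses are not known exactly. Their poses are not given: they have to be found in the camera images.
- rcd: Residual-current box, white plastic, grey band, two sockets in front, screwed to the shelf: 140 mm deep (its x), 200 mm wide (its y), top face 90 mm above the shelf. Origin: centre of the underside. Its front faces its own -x, roughly to the robot (yaw within 0.3 rad); z up. The test button is on the top face, on the +y half, the lever on the -y half.
- test_button (a joint): Travel of the round black test button (36 mm diameter, 14 mm proud of the box's top): 0 out, positive pressed straight down, stop at 0.010 m. Spring: 2.1 N to start, 5.6 N at the stop; returns by itself. Lets the lever go after 5 to 6 mm. The lever's latch rides on it, so it dips about 6 mm and comes back as the lever is lifted home.
- button_top (a point): Centre of the button's top face; moves down with the button. At rest 104 mm above the shelf, at x = -5 mm, y = +55 mm in the box's frame.
- rcd_lever (a joint): Angle of this box's black lever: 0 up and latched (leaning 0.17 rad from vertical towards the box's -x), growing as it drops to -x about the box's y, 1.15 fully down (0.25 rad above level). Hard stop at -0.06; rests at 0 to 0.03 when latched. If not lifted home it falls again. Lifting takes about 1.3 N at the grip, about 3 N in the last 0.35 rad to pass the latch.
- lever_hinge (a point): Hinge of the residual-current box's lever, fixed: 105 mm above the shelf, at x = +30 mm, y = -50 mm in the box's frame. The hinge axis is the box's y.
- lever_grip (a point): Centre of the grip on the end of this lever: black cross cylinder, 24 mm diameter, 30 mm long along the box's y, flat ends that can be pinched; 100 mm from the hinge on a stem 14 mm wide, 9 mm thick. 203 mm above the shelf when up, 130 mm when down (then 67 mm to -x of the box's centre, over the top's front edge, with 28 mm free beneath).
- switch_box: Plain switch box: like the residual-current box but 120 mm wide (y), with one socket and no button; 140 mm deep, 90 mm high. Origin: centre of the underside. It stands to the left or the right of the residual-current box. Not to be operated.
- switch_grip (a point): Centre of the grip of the plain switch box's lever, a twin of the other lever in the middle of that box; it stays where it is left. It must stay within 15 mm of where it was.
- headlamp: Teal headlamp, 60 x 85 x 34 mm, lying loose; origin under its centre. Bystander.
- ice_screw: Silver ice screw, 165 mm long tube along its x with a head and hanger plate, 18 mm high; origin under its middle. Bystander.
- trowel: Orange plastic trowel, 245 mm long along its x, 70 mm wide; origin under its middle. Bystander.
- carabiners: Two gold carabiners lying crossed, about 105 mm across, 20 mm high; origin under the crossing. Bystander.
- jar: Grey jar, 72 mm diameter, 90 mm high, beside the boxes; origin under its centre. Bystander.
- battery_pack: Grey battery pack, 70 x 115 x 28 mm, behind the boxes; origin under its centre. Bystander.
- tin: Low tin, 80 mm diameter, 55 mm high, beside the boxes; origin under its centre. Bystander.
Not all that is in view belongs to the job. What is shaped like the rcd but orange or purple is not meant.

How it is judged:
By the outcome, as a careful person would: the job done as asked, in the order asked, and still so for the second after the job is handed in, with the robot touching nothing.
It also fails if it takes over 48 s, if anything falls off the work surface, if the arm or the gripper's body presses on something with over 40 N, if the wrist force passes 120 N, or if a joint passes its speed limit or range.

## Working session

There is one attempt and no reset: what is moved stays moved. The work goes in short steps, Python scripts to look and compute and a tool call to move; the robot and the scene stay as the last step left them, time stands still between calls to the robot, and variables do not carry over. Pictures are saved under pics/ and viewed, at most 10 in all, crops included, and the job is handed in when it is done.

Besides the shell and the picture viewer there is one more tool, called after "Call:" in YAML: its name, and indented under it one key for each argument. arm_command: Moves the arm, as the interface text tells. Shift numbers are shares of 0.5 m and turn numbers shares of 120 degrees, none past 1 either way. Its arguments: {"type":"object","properties":{"targets":{"type":"array"},"claw":{"type":"number"}},"required":["targets"]}

```bash
mkdir -p pics
cat > h.py <<'E'
import numpy as np, cv2
from bench import robot
def ray(name,u,v,info=None,T=None):
    i=info or robot.camera_info(name); f=240/np.tan(np.radians(i["vfov"])/2)
    d=np.array([(u-i["cx"])/f,(v-i["cy"])/f]); s=d.copy()
    for _ in range(30): s=d/(1+i["k1"]*(s@s))
    T=np.array(i["extrinsics"]) if T is None else T
    r=T[:3,:3]@np.array([s[0],-s[1],-1]); return T[:3,3],r/np.linalg.norm(r)
def plane(name,u,v,z,**k):
    o,r=ray(name,u,v,**k); return o+r*(z-o[2])/r[2]
def tri(rays):
    A=sum(np.eye(3)-np.outer(r,r) for o,r in rays); b=sum((np.eye(3)-np.outer(r,r))@o for o,r in rays)
    return np.linalg.solve(A,b)
def proj(name,p):
    i=robot.camera_info(name); f=240/np.tan(np.radians(i["vfov"])/2)
    T=np.linalg.inv(np.array(i["extrinsics"])); q=T[:3,:3]@np.array(p)+T[:3,3]
    s=np.array([q[0],-q[1]])/-q[2]; s=s*(1+i["k1"]*(s@s)); return s*f+[i["cx"],i["cy"]]
E
python3 - <<'E'
from h import *
for n in("scene","top"):
    cv2.imwrite(f"pics/{n}0.png",robot.snapshot(n)[:,:,::-1]); i=robot.camera_info(n); print(n,i)
print(robot.get_obs())
E
```

```text
scene {'vfov': 49.83442284658436, 'cx': 317.06162999145045, 'cy': 241.07294326855236, 'k1': -0.037053020392616105, 'extrinsics': array([[-0.80539763, -0.41408053,  0.42411315,  1.11687094],
       [ 0.59273328, -0.56431497,  0.57464413,  0.82609346],
       [ 0.00138446,  0.714203  ,  0.69993725,  1.10079582],
       [ 0.        ,  0.        ,  0.        ,  1.        ]])}
top {'vfov': 42.0407254310449, 'cx': 312.2230019133262, 'cy': 249.74189316599603, 'k1': -0.22580786760615362, 'extrinsics': array([[ 0.01681975,  0.99707634, -0.07453775,  0.41071737],
       [-0.9998297 ,  0.01733867,  0.00632012,  0.02508834],
       [ 0.00759402,  0.07441876,  0.99719816,  1.75244546],
       [ 0.        ,  0.        ,  0.        ,  1.        ]])}
{'time': 0.1, 'joint_positions': array([-1.20809963e+00,  8.78625962e-02,  1.37207600e+00,  9.50015701e-06,
        1.68356586e+00, -1.03109119e-01]), 'qvel': array([ 0.0012612 , -0.00198826, -0.00574934, -0.00018613, -0.00120128,
        0.00103219]), 'joint_torque': array([ 3.88167900e-03, -3.41249835e+01, -3.03301191e+01,  7.23056286e-02,
        3.04028217e-02, -1.01256078e-04]), 'tool_pos': array([ 0.24685343, -0.49095906,  0.20444507]), 'ee_rot': array([-3.13969197e+00, -2.06167384e-04,  4.65806676e-01]), 'wrist_force': array([ 1.85442104,  0.43696389, -0.21269053]), 'wrist_torque': array([-0.01869431,  0.02650476, -0.00474264]), 'finger_force': 0.0, 'width': 0.09365882237138219}
```

View pics/scene0.png

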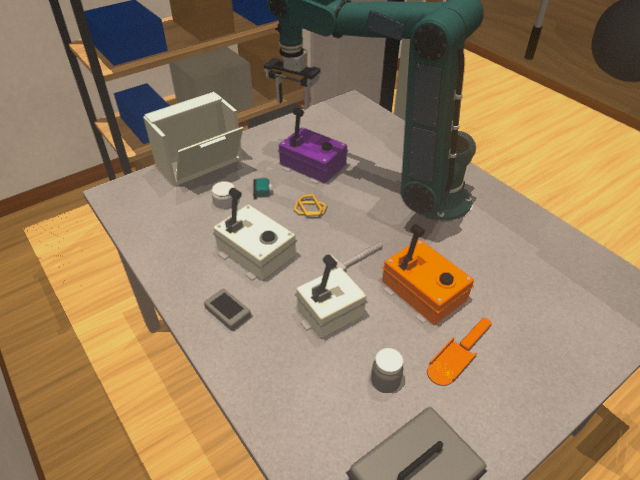

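View pics/top0.png

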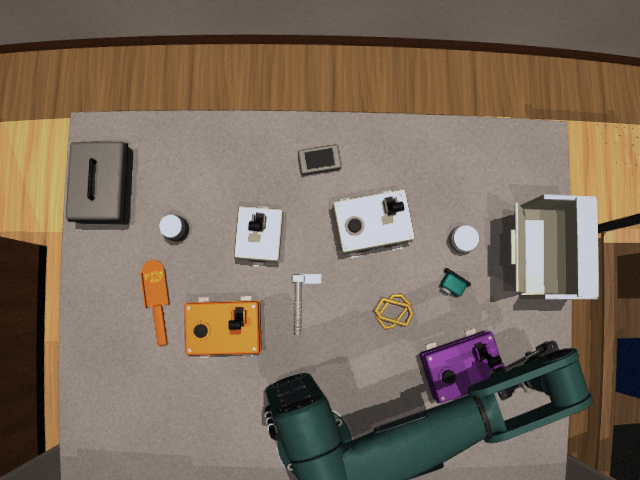

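Candidates: the white box with a button at top-view (373,222), the plain white switch box without one at (258,235), an orange lookalike at (222,328) and a purple one at (460,365). By the description I choose the white box with the button at (355,226) and lever at (393,206). Next I check it in a crop and measure.

Run:
```python
from h import *
t=cv2.imread("pics/top0.png"); s=cv2.imread("pics/scene0.png")
a=cv2.resize(t[175:265,320:425],None,fx=4,fy=4,interpolation=cv2.INTER_CUBIC)
b=cv2.resize(s[180:285,205:305],None,fx=3.8,fy=3.43,interpolation=cv2.INTER_CUBIC)
h=min(a.shape[0],b.shape[0]);cv2.imwrite("pics/crop.png",np.hstack([a[:h,:],b[:h,:]]))
g=t[175:265,320:425]; m=((g.min(2)>150)&(g.max(2)-g.min(2)<40)).astype(np.uint8)
c=max(cv2.findContours(m,0,2)[0],key=cv2.contourArea)
r=cv2.minAreaRect(c); box=cv2.boxPoints(r)+[320,175]; print(r,box)
P=[plane("top",*p,.09)[:3] for p in box]; print(np.round(P,4))
for k in range(4): d=P[(k+1)%4]-P[k]; print(np.linalg.norm(d),np.arctan2(d[1],d[0]))
def dark(im,x0,y0,x1,y1,nm):
    m=(im[y0:y1,x0:x1].max(2)<70).astype(np.uint8)
    n,l,st,ce=cv2.connectedComponentsWithStats(m)
    for k in range(1,n):
        if st[k,4]>15: print(nm,st[k]+[x0,y0,0,0,0],ce[k]+[x0,y0])
dark(t,336,195,412,250,"top"); dark(s,216,185,296,265,"scene")
```

```text
((53.55345916748047, 43.933311462402344), (52.581668853759766, 72.56864166259766), 79.3150863647461) [[333.02371883 199.82571411]
 [404.33414459 186.37091827]
 [414.08319855 238.04090881]
 [342.77277374 251.49570465]]
[[ 0.6706 -0.0391  0.09  ]
 [ 0.7117 -0.2324  0.09  ]
 [ 0.5713 -0.2592  0.09  ]
 [ 0.5317 -0.0671  0.09  ]]
0.19757165529849136 -1.3613463689166734
0.14288197360908725 -2.952946539285075
0.1961178851155547 1.774328701594512
0.14169861797650654 0.1987575126852886
top [383 197  21  19 222] [392.91891892 206.09009009]
top [348 219  13  14 139] [354.16546763 225.38129496]
top [336 230   4  13  21] [337.52380952 235.80952381]
top [383 243  18   5  38] [390.60526316 245.18421053]
top [365 246  17   4  23] [373.34782609 248.        ]
scene [254 185   5  14  32] [255.03125 192.9375 ]
scene [229 188  12  37 191] [233.91623037 203.79581152]
scene [263 232  11   9  68] [268.11764706 236.25      ]
```

View pics/crop.png

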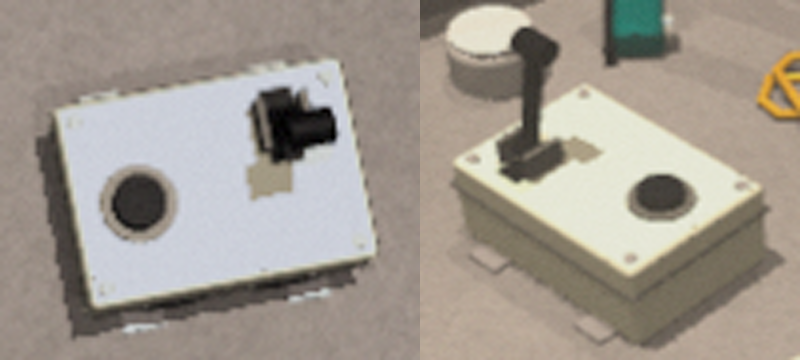

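The crop shows the white box with a round black button at top-view (354,225) and its lever up at (393,206), so the choice holds. The yaw is about 0.20 rad.

Run:
```python
from h import *
b1=plane("top",354.2,225.4,.104);b2=plane("scene",268.1,236.2,.104)
print("button",b1,b2,tri([ray("top",354.2,225.4),ray("scene",268.1,236.2)]))
c=np.array([.6213,-.1495]);y=.20;R=np.array([[np.cos(y),-np.sin(y)],[np.sin(y),np.cos(y)]])
for n,l in dict(button=(-.005,.055,.104),hinge=(.03,-.05,.105),gripup=(.03-.1*np.sin(.17),-.05,.203),gripdn=(-.067,-.05,.13)).items():
    p=np.r_[c+R@l[:2],l[2]];print(n,p,proj("top",p),proj("scene",p))
```

```text
button [ 0.60078391 -0.09589271  0.104     ] [ 0.61128309 -0.08851214  0.104     ] [ 0.6037919  -0.09796961  0.09212808]
button [ 0.60547285 -0.09658968  0.104     ] [354.47991021 223.65388734] [268.30216978 233.73457109]
hinge [ 0.66063546 -0.19254325  0.105     ] [390.45301543 203.8352798 ] [233.93434999 222.69606267]
gripup [ 0.64405447 -0.19590438  0.203     ] [396.87396222 204.65231579] [234.64543621 193.23416485]
gripdn [ 0.56556901 -0.21181417  0.13      ] [398.81962806 238.47594596] [258.06504245 199.81823837]
```

Call:
arm_command:
  targets:
    - [0, 0, 0.08, 0]
    - [0, 0, 0.16, 0]
    - [0, 0, 0.24, 0.06]
    - [0.06, 0.06, 0.26, 0.12]
    - [0.12, 0.13, 0.26, 0.18]
    - [0.18, 0.19, 0.26, 0.24]
    - [0.24, 0.26, 0.26, 0.3]
    - [0.3, 0.32, 0.26, 0.36]
  claw: 1

```text
time: 0.77
tool_pos: [0.3892, -0.3385, 0.3353]
ee_rot: [-3.141, -0.0, 1.221]
wrist_force: [0.4, -0.7, -0.8]
width: 0.0437
finger_force: 0.0
```

Call:
arm_command:
  targets:
    - [0.06, 0.06, 0, 0.06]
    - [0.12, 0.13, 0, 0.12]
    - [0.18, 0.2, 0, 0.18]
    - [0.24, 0.27, 0, 0.24]
    - [0.3, 0.34, 0, 0.262]
    - [0.36, 0.41, 0, 0.262]
    - [0.412, 0.47, 0, 0.262]
    - [0.412, 0.47, 0, 0.262]

```text
time: 1.43
tool_pos: [0.5965, -0.1011, 0.3339]
ee_rot: [-3.141, -0.002, 1.769]
wrist_force: [-0.2, -0.4, 0.1]
width: 0.0004
finger_force: 0.0
```

Call:
arm_command:
  targets:
    - [0, 0, -0.08, 0]
    - [0, 0, -0.16, 0]
    - [0, 0, -0.24, 0]
    - [0, 0, -0.32, 0]
    - [0, 0, -0.36, 0]
    - [0, 0, -0.38, 0]
    - [0, 0, -0.38, 0]
    - [0, 0, -0.38, 0]

```text
time: 2.1
tool_pos: [0.5949, -0.1053, 0.1462]
ee_rot: [3.141, 0.0, 1.764]
wrist_force: [-0.2, -0.5, 0.8]
width: 0.0006
finger_force: 0.0
```

Run:
```python
from h import *
o=robot.get_obs(); print(o["tool_pos"],o["ee_rot"],o["joint_positions"])
cv2.imwrite("pics/w1.png",robot.snapshot("wrist")[:,:,::-1]);print(robot.camera_info("wrist"))
s=robot.snapshot("scene")[:,:,::-1]
cv2.imwrite("pics/s1.png",cv2.resize(s[150:300,180:340],None,fx=4,fy=4,interpolation=cv2.INTER_CUBIC))
```

```text
[ 0.59491219 -0.1052801   0.14619259] [3.14088061e+00 2.47143278e-04 1.76448795e+00] [-2.69032397e-01  2.24679137e-01  1.33170621e+00  9.67028877e-05
  1.58445982e+00 -4.62722752e-01]
{'vfov': 67.85185920965664, 'cx': 322.1399303231919, 'cy': 237.67668420270056, 'k1': -0.06850186013827299, 'T_tool_cam': array([[ 1.42743280e-03,  9.73810885e-01,  2.27355059e-01,
         6.47564693e-02],
       [ 9.99998056e-01, -1.69928206e-03,  9.99974839e-04,
        -3.84307737e-04],
       [ 1.36012676e-03,  2.27353190e-01, -9.73811418e-01,
        -1.79020748e-01],
       [ 0.00000000e+00,  0.00000000e+00,  0.00000000e+00,
         1.00000000e+00]])}
```

View pics/w1.png

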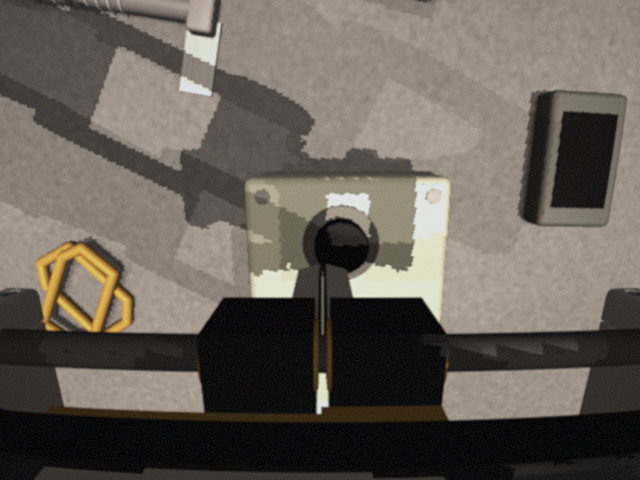

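View pics/s1.png

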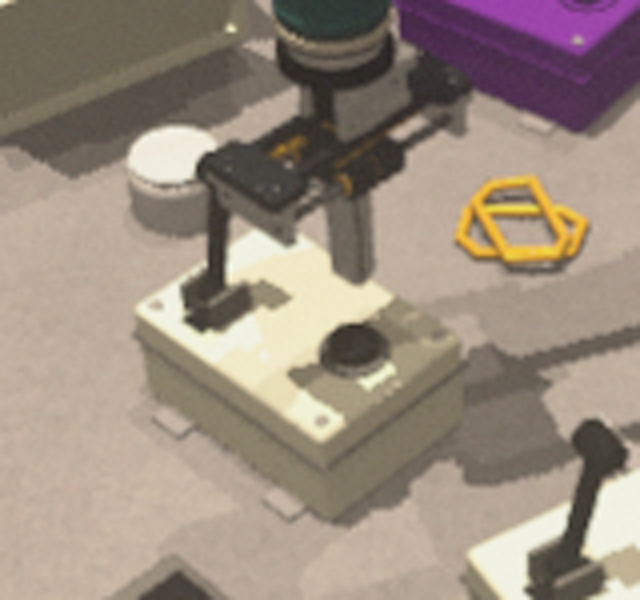

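The wrist view has the button at (343,245) and the box's +y edge corners at (247,180) and (449,180). The scene crop shows the tips clear above the button and slightly short of it.

```bash
cat >> h.py <<'E'
from scipy.spatial.transform import Rotation as Ro
def wT(o):
    T=np.eye(4);T[:3,:3]=Ro.from_euler("xyz",o["ee_rot"]).as_matrix();T[:3,3]=o["tool_pos"]
    return T@np.array(robot.camera_info("wrist")["T_tool_cam"])
E
python3 - <<'E'
from h import *
T=wT(robot.get_obs());i=robot.camera_info("wrist")
g=cv2.imread("pics/w1.png");m=(g[215:275,310:375].max(2)<50).astype(np.uint8)
n,l,st,ce=cv2.connectedComponentsWithStats(m);print(st,ce+[310,215])
for u,v,z in((343,243,.104),(247,180,.09),(449,180,.09),(263,197,.09),(434,196,.09)):print(u,v,plane("",u,v,z,info=i,T=T))
E
```

```text
[[   0    0   65   60 1469]
 [   0    3   65   57 2422]
 [  31   10    1    1    1]
 [  38   11    1    1    1]
 [  25   13    1    1    1]
 [  33   12    1    1    1]
 [  29   15    1    1    1]
 [  38   14    1    1    1]
 [  33   17    1    1    1]
 [  36   16    1    1    1]
 [  44   19    1    1    1]] [[347.51463581 240.39142274]
 [338.64739884 247.04913295]
 [341.         225.        ]
 [348.         226.        ]
 [335.         228.        ]
 [343.         227.        ]
 [339.         230.        ]
 [348.         229.        ]
 [343.         232.        ]
 [346.         231.        ]
 [354.         234.        ]]
343 243 [ 0.60712729 -0.09431397  0.104     ]
247 180 [ 0.53760029 -0.06785179  0.09      ]
449 180 [ 0.66913639 -0.04166601  0.09      ]
263 197 [ 0.54981626 -0.07695629  0.09      ]
434 196 [ 0.66195983 -0.05401757  0.09      ]
```

Call:
arm_command:
  targets:
    - [0.022, 0.018, -0.03, 0]
    - [0.022, 0.018, -0.06, 0]
    - [0.022, 0.018, -0.07, 0]
    - [0.022, 0.018, -0.07, 0]
    - [0.022, 0.018, -0.07, 0]

```text
time: 2.62
tool_pos: [0.6061, -0.0965, 0.112]
ee_rot: [3.14, 0.001, 1.764]
wrist_force: [0.0, -0.1, 0.2]
width: 0.0006
finger_force: 0.0
```

Good. Press slowly to about z = 0.096.

Call:
arm_command:
  targets:
    - [0, 0, -0.008, 0]
    - [0, 0, -0.016, 0]
    - [0, 0, -0.024, 0]
    - [0, 0, -0.032, 0]
    - [0, 0, -0.032, 0]
    - [0, 0, -0.032, 0]

```text
time: 3.12
tool_pos: [0.6065, -0.0966, 0.0955]
ee_rot: [3.139, 0.001, 1.764]
wrist_force: [1.7, -1.0, 6.0]
width: 0.0005
finger_force: 2.4
```

Call:
arm_command:
  targets:
    - [0, 0, -0.002, 0]
    - [0, 0, -0.002, 0]
    - [0, 0, -0.002, 0]
    - [0, 0, -0.002, 0]
    - [0, 0, -0.002, 0]
    - [0, 0, -0.002, 0]

```text
time: 3.62
tool_pos: [0.6064, -0.0966, 0.0946]
ee_rot: [3.139, 0.001, 1.764]
wrist_force: [1.6, -1.7, 5.0]
width: 0.0007
finger_force: 2.5
```

Run:
```python
from h import *
s=robot.snapshot("scene")[:,:,::-1]
cv2.imwrite("pics/s2.png",s)
cv2.imwrite("pics/s2c.png",cv2.resize(s[150:300,180:340],None,fx=4,fy=4,interpolation=cv2.INTER_CUBIC))
```

```text
(no output)
```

View pics/s2c.png

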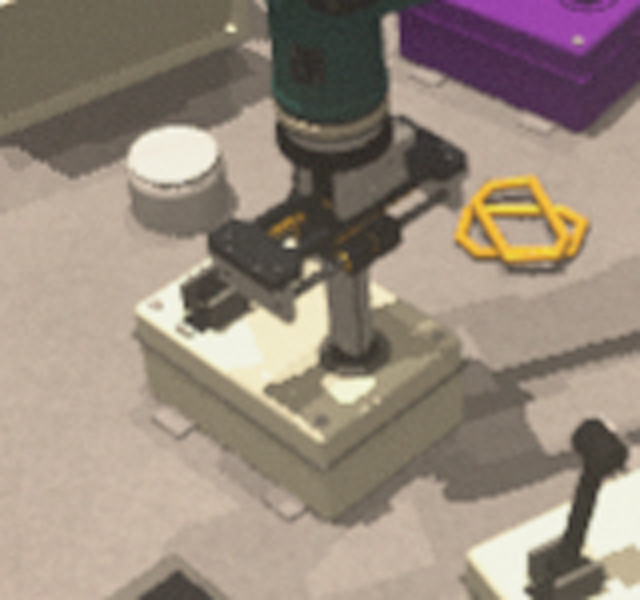

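The lever has dropped: nothing stands upright at its place. Back off, turn, open and go above the grip.

Call:
arm_command:
  targets:
    - [0, 0, 0.08, 0]
    - [0, 0, 0.16, 0]
    - [0, 0, 0.24, 0]
    - [0, 0, 0.3, -0.05]
    - [-0.02, -0.06, 0.3, -0.11]
    - [-0.04, -0.12, 0.3, -0.165]
    - [-0.06, -0.18, 0.3, -0.22]
    - [-0.08, -0.231, 0.3, -0.275]

```text
time: 4.33
tool_pos: [0.5641, -0.2126, 0.242]
ee_rot: [-3.138, 0.0, 1.183]
wrist_force: [-0.1, 0.4, -0.2]
width: -0.0
finger_force: 0.0
```

Call:
arm_command:
  targets:
    - [0, 0, 0, -0.059]
    - [0, 0, 0, -0.118]
    - [0, 0, 0, -0.177]
    - [0, 0, 0, -0.236]
    - [0, 0, 0, -0.295]
    - [0, 0, 0, -0.354]
    - [0, 0, 0, -0.413]
    - [0, 0, 0, -0.472]
  claw: 0

```text
time: 5.0
tool_pos: [0.5646, -0.211, 0.2417]
ee_rot: [-3.139, 0.003, 0.194]
wrist_force: [0.6, 0.1, 0.3]
width: 0.0504
finger_force: 0.0
```

Call:
arm_command:
  targets:
    - [0, 0, 0, 0]
    - [0, 0, 0, 0]
    - [0, 0, 0, 0]
    - [0, 0, 0, 0]

```text
time: 5.33
tool_pos: [0.5653, -0.2115, 0.243]
ee_rot: [-3.141, 0.001, 0.202]
wrist_force: [0.2, -0.2, -0.7]
width: 0.077
finger_force: 0.0
```

Run:
```python
from h import *
o=robot.get_obs(); print(o["tool_pos"],o["ee_rot"],o["joint_positions"],o["width"])
cv2.imwrite("pics/w3.png",robot.snapshot("wrist")[:,:,::-1])
t=robot.snapshot("scene")[:,:,::-1]; cv2.imwrite("pics/s3.png",t)
T=wT(o);i=robot.camera_info("wrist")
Ti=np.linalg.inv(T); f=240/np.tan(np.radians(i["vfov"])/2)
p=Ti@np.array([.5668,-.2123,.142,1]);print("grip expected px",p[0]/-p[2]*f+i["cx"],-p[1]/-p[2]*f+i["cy"])
```

```text
[ 0.56527894 -0.21151307  0.24302718] [-3.14091908e+00  9.23191639e-04  2.01818975e-01] [-4.51947049e-01  2.05120729e-01  1.16396453e+00 -2.73456666e-05
  1.77364988e+00  9.17025120e-01] 0.07699113296056889
grip expected px 322.5686038894169 235.10539375044462
```

View pics/w3.png

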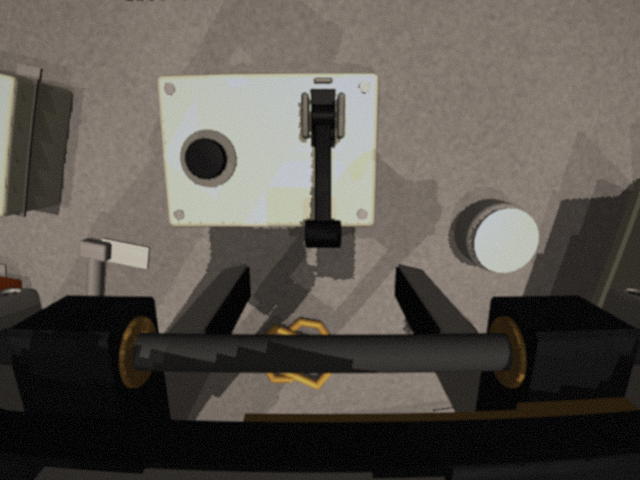

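The lever is fully down. Its grip is at (323,233), within 2 px of the prediction, and the button is out at (206,158). Descend and pinch.

Call:
arm_command:
  targets:
    - [0.003, -0.001, -0.08, 0]
    - [0.003, -0.001, -0.15, 0]
    - [0.003, -0.001, -0.2, 0]
    - [0.003, -0.001, -0.24, 0]
    - [0.003, -0.001, -0.264, 0]
    - [0.003, -0.001, -0.264, 0]
    - [0.003, -0.001, -0.264, 0]

```text
time: 6.02
tool_pos: [0.5671, -0.2122, 0.1116]
ee_rot: [-3.142, 0.0, 0.2]
wrist_force: [0.1, -0.1, 0.6]
width: 0.0939
finger_force: 0.0
```

Call:
arm_command:
  targets:
    - [0, 0, 0, 0]
    - [0, 0, 0, 0]
    - [0, 0, 0, 0]
    - [0, 0, 0, 0]
    - [0, 0, 0, 0]
    - [0, 0, 0, 0]
    - [0, 0, 0, 0]
    - [0, 0, 0, 0]
  claw: 1

```text
time: 6.68
tool_pos: [0.567, -0.2122, 0.1115]
ee_rot: [3.142, 0.0, 0.2]
wrist_force: [0.1, 0.5, -0.1]
width: 0.0437
finger_force: 0.0
```

Call:
arm_command:
  targets:
    - [0, 0, 0, 0]
    - [0, 0, 0, 0]
    - [0, 0, 0, 0]
    - [0, 0, 0, 0]
    - [0, 0, 0, 0]
    - [0, 0, 0, 0]

```text
time: 7.18
tool_pos: [0.5668, -0.2116, 0.1114]
ee_rot: [-3.141, 0.0, 0.2]
wrist_force: [-1.1, 2.1, 0.2]
width: 0.0297
finger_force: 30.0
```

Run:
```python
import numpy as np
a0=1.15+.17
for q in [1.0,.85,.7,.55,.45,.35,.25,.15,.08,.02,-.02,-.04]:
    a=q+.17; r=-.1*np.sin(a)+.1*np.sin(a0); z=.1*np.cos(a)-.1*np.cos(a0)
    print(q,np.round(np.array([r*np.cos(.2),r*np.sin(.2),z])/.5,3))
```

```text
1.0 [0.009 0.002 0.028]
0.85 [0.023 0.005 0.055]
0.7 [0.04  0.008 0.079]
0.55 [0.061 0.012 0.101]
0.45 [0.076 0.015 0.113]
0.35 [0.092 0.019 0.124]
0.25 [0.11  0.022 0.133]
0.15 [0.128 0.026 0.14 ]
0.08 [0.141 0.029 0.144]
0.02 [0.153 0.031 0.147]
-0.02 [0.161 0.033 0.148]
-0.04 [0.164 0.033 0.149]
```

Pinched at 29.7 mm. Lift along the arc.

Call:
arm_command:
  targets:
    - [0.009, 0.002, 0.028, 0]
    - [0.023, 0.005, 0.055, 0]
    - [0.04, 0.008, 0.079, 0]
    - [0.061, 0.012, 0.101, 0]
    - [0.076, 0.015, 0.113, 0]
    - [0.092, 0.019, 0.124, 0]
    - [0.11, 0.022, 0.133, 0]
    - [0.11, 0.022, 0.133, 0]

```text
time: 7.85
tool_pos: [0.6213, -0.2005, 0.1772]
ee_rot: [-3.14, 0.004, 0.201]
wrist_force: [-4.8, 2.4, 0.1]
width: 0.03
finger_force: 30.0
```

Call:
arm_command:
  targets:
    - [0.018, 0.004, 0.007, 0]
    - [0.031, 0.007, 0.011, 0]
    - [0.043, 0.009, 0.014, 0]
    - [0.051, 0.011, 0.015, 0]
    - [0.054, 0.011, 0.016, 0]
    - [0.054, 0.011, 0.016, 0]
    - [0.054, 0.011, 0.016, 0]
    - [0.054, 0.011, 0.016, 0]

```text
time: 8.52
tool_pos: [0.6476, -0.1952, 0.1853]
ee_rot: [-3.14, 0.003, 0.2]
wrist_force: [-3.9, 3.4, -0.7]
width: 0.0297
finger_force: 30.0
```

Call:
arm_command:
  targets:
    - [0.004, 0.001, 0, 0]
    - [0.008, 0.002, 0, 0]
    - [0.01, 0.002, 0, 0]
    - [0.01, 0.002, 0, 0]

```text
time: 8.85
tool_pos: [0.6528, -0.1941, 0.1861]
ee_rot: [-3.14, 0.002, 0.2]
wrist_force: [-4.3, 3.7, 2.5]
width: 0.0289
finger_force: 30.0
```

Call:
arm_command:
  targets:
    - [0.004, 0.001, 0, 0]
    - [0.008, 0.002, 0, 0]
    - [0.008, 0.002, 0, 0]

```text
time: 9.1
tool_pos: [0.6577, -0.1931, 0.1866]
ee_rot: [-3.141, -0.0, 0.2]
wrist_force: [-2.8, 3.8, 3.2]
width: 0.0294
finger_force: 30.0
```

Run:
```python
from h import *
s=robot.snapshot("scene")[:,:,::-1];w=robot.snapshot("wrist")[:,:,::-1]
a=cv2.resize(s[150:290,190:310],(420,490),interpolation=cv2.INTER_CUBIC); b=cv2.resize(w[100:400,150:500],(380,490*1),interpolation=cv2.INTER_AREA)
cv2.imwrite("pics/s4.png",np.hstack([a,b]))
```

```text
(no output)
```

View pics/s4.png

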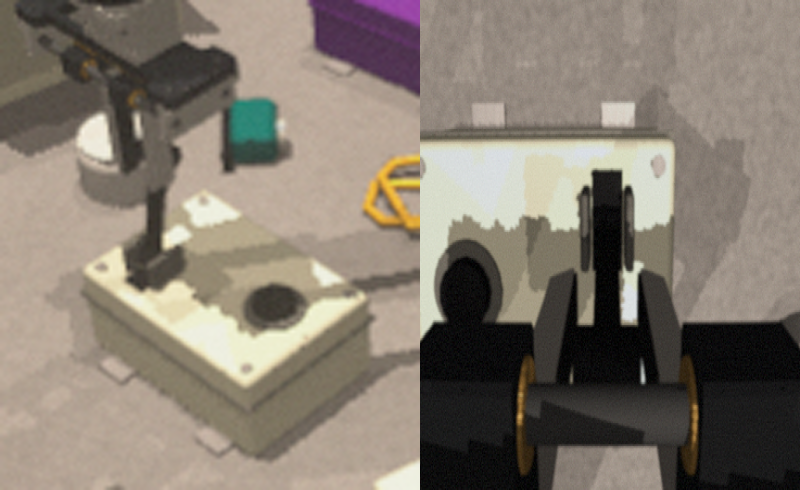

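The lever is nearly vertical in the fingers and the button is out, at (275,305) in the crop. I can't tell whether it has latched, so I'll press a little more and feel for the stop.

Call:
arm_command:
  targets:
    - [0.004, 0.001, 0, 0]
    - [0.008, 0.002, 0, 0]
    - [0.008, 0.002, 0, 0]
    - [0.008, 0.002, 0, 0]

```text
time: 9.53
tool_pos: [0.6619, -0.1923, 0.1868]
ee_rot: [-3.141, -0.001, 0.2]
wrist_force: [-3.4, 3.7, 3.6]
width: 0.0293
finger_force: 30.0
```

Run:
```python
from h import *
o=robot.get_obs();print(o["wrist_force"],o["wrist_torque"])
def seg(s,nm):
    g=s[183:232,222:262];m=(g.max(2)<70).astype(np.uint8)
    for v in (195,200,205,208,211,214): 
        x=np.where(m[v-183])[0]+222; print(nm,v,x.min() if len(x) else None,x.max() if len(x) else None,len(x))
seg(cv2.imread("pics/s1.png")[::4,::4] if 0 else cv2.imread("pics/scene0.png"),"0")
s=robot.snapshot("scene")[:,:,::-1];cv2.imwrite("pics/s5.png",s);seg(s,"now")
```

```text
[-3.4159521   3.65418138  3.6365138 ] [0.75434578 0.85280995 0.00345345]
0 195 232 260 15
0 200 233 236 4
0 205 232 236 5
0 208 233 235 3
0 211 232 235 4
0 214 232 235 4
now 195 224 258 11
now 200 None None 0
now 205 233 235 3
now 208 232 235 4
now 211 232 235 4
now 214 232 235 4
```

The stem is back where it was at the start, in pixels, and the pads now just slide. Release and look.

Call:
arm_command:
  targets:
    - [0, 0, 0, 0]
    - [0, 0, 0, 0]
    - [0, 0, 0, 0]
    - [0, 0, 0, 0]
    - [0, 0, 0, 0]
    - [0, 0, 0, 0]
    - [0, 0, 0, 0]
    - [0, 0, 0, 0]
  claw: 0

```text
time: 10.25
tool_pos: [0.6621, -0.1928, 0.1859]
ee_rot: [3.141, -0.0, 0.2]
wrist_force: [-0.8, 0.0, 0.3]
width: 0.0787
finger_force: 0.0
```

Call:
arm_command:
  targets:
    - [0, 0, 0, 0]
    - [0, 0, 0, 0]
    - [0, 0, 0, 0]
    - [0, 0, 0.06, 0]
    - [0, 0, 0.12, 0]
    - [0, 0, 0.18, 0]
    - [0, 0, 0.24, 0]
    - [0, 0, 0.3, 0]

```text
time: 10.92
tool_pos: [0.6617, -0.1925, 0.3377]
ee_rot: [3.141, -0.0, 0.2]
wrist_force: [0.7, 0.4, 0.0]
width: 0.0937
finger_force: 0.0
```

Call:
arm_command:
  targets:
    - [-0.08, 0, 0, 0]
    - [-0.16, 0, 0, 0]
    - [-0.24, 0, 0, 0]
    - [-0.32, 0, 0, 0]
    - [-0.36, 0, 0, 0]
    - [-0.36, 0, 0, 0]
    - [-0.36, 0, 0, 0]
    - [-0.36, 0, 0, 0]

```text
time: 11.58
tool_pos: [0.4828, -0.1927, 0.336]
ee_rot: [3.141, -0.001, 0.2]
wrist_force: [0.1, -0.1, 0.1]
width: 0.0941
finger_force: 0.0
```

Run:
```python
from h import *
s=robot.snapshot("scene")[:,:,::-1];t=robot.snapshot("top")[:,:,::-1];cv2.imwrite("pics/s6.png",s);cv2.imwrite("pics/t6.png",t)
a=cv2.resize(s[170:330,200:370],(400,376),interpolation=cv2.INTER_CUBIC)
b=cv2.resize(t[180:260,320:425],(400,305),interpolation=cv2.INTER_CUBIC); b=cv2.copyMakeBorder(b,0,71,0,0,0)
cv2.imwrite("pics/c6.png",np.hstack([a,b]))
for nm,g in(("0",cv2.imread("pics/scene0.png")),("now",s)):
    m=g[183:232,222:262].max(2)<70
    print(nm,[(v,int(x.min())+222,int(x.max())+222) for v in(190,194,198,202,206,210) for x in[np.where(m[v-183,:22])[0]] if len(x)])
```

```text
0 [(190, 230, 236), (194, 230, 240), (198, 233, 238), (202, 233, 236), (206, 232, 235), (210, 233, 235)]
now [(190, 230, 235), (194, 230, 240), (198, 233, 238), (202, 233, 236), (206, 232, 235), (210, 233, 235)]
```

View pics/c6.png

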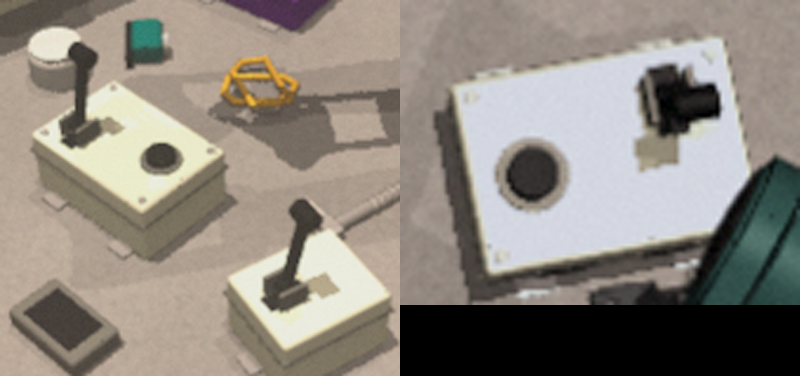

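The lever has stood up by itself for over a second, pixel-identical to the start, at (82,55) in the crop. The button is out at (160,157) and the switch box is untouched. Handing in.

```bash
python3 -c "
from bench import robot
print(robot.close_job())"
```

```text
the job is handed in; nothing more can be done
None
```

The residual-current box was tested as asked and handed in at about 12 s: the button was pressed, the lever dropped fully, the button came back out, and the lever was lifted and stays up by itself, with nothing else touched.

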